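# Uncover the light gate and hold the amber reference cell in its beam

### The arm

A 7-joint arm with a two-finger parallel gripper is mounted at the origin on the work surface. World frame = base frame: x ahead of the robot, y to its left, z up, the work surface at z = 0. Lengths are in m, angles in rad, forces in N, time in s.
With the tool pointing down it reaches from about 0.425 to 0.95 m from the base axis. Payload 4.7 kg.
Tool frame: the origin (TCP) lies at the centre of the arm's flange, where the gripper is bolted on; the fingertips stand 173 mm ahead of it and the grasp point (between the pads) lies 155 mm ahead of it (env.hold_point_z is the distance from the TCP to the grasp point, in m); z points along the fingers, y is the line along which they close (so a half turn about z gives the same grasp; the last joint's range is limited). The gripper opens to 85 mm and grips with 20 to 120 N. Pads are 22 mm wide; open, the fingers measure 114 mm over their backs; the gripper's body (76 mm by 85 mm) begins 54 mm behind the grasp point. The pads swing forward as they close: fully open they stand 13 mm farther back than shut.
Start: joints at [1.154, 0.469, -0.049, 1.532, 0.024, 1.141, -0.082], TCP at [0.255, -0.625, 0.405] pointing down, gripper open.
Joint ranges: [-2.59, 2.59], [-0.33, 1.99], [-1.39, 1.29], [0.1, 2.45], [-1.04, 4.18], [0.21, 1.99], [-2.66, 2.66]. Speed limits (rad/s): [2.57, 2.57, 3.14, 3.14, 3.14, 3.14, 3.14].

### API

Orientations are given as a rotation vector (axis times angle).
In Python, from rig import telemetry, viewer, order, env gives the robot as it stands.
- The arm moves only by the tool carry_out, never from a script. Its argument "targets" is a list of rows, each a list of 3 entries, a list of its own where there are three numbers: the finger opening in mm, from 0 to 85.4, then the shift along the tool's x, y, z in mm, then the turn about the tool's z in rad. In form: [[jaw, [tx, ty, tz], twist], ...]. A call has exactly 8 rows; each row is the pose to reach, as a shift and turn from the pose commanded when the call began, along the tool's axes at that moment; what a row does not reach only later rows make up. A row lasts 1/12 s, in which the tool goes at most 41.7 mm and 7.16 degrees, less where a joint would pass 70% of its speed; a pose out of reach is approached as far as the arm can. A call with a gripper value outside its range is refused whole. The fingers move at their own pace and stop on an object; "squeeze" is the grip in N (left out, the last holds). Time passes only in rows, so rows that repeat a pose let the fingers close, or fill a call up. It gives the time, the measured TCP pose, the force, the opening and the grip force at its end, in the units of the state.
- telemetry.read_state(): the state, without advancing time (a new reading comes with each control period).
- viewer.read_camera(name): name is "side" or "top" or "wrist"; returns a dict with "pixels" (384x512x3 uint8, red, green, blue), "fx", "fy", "cx", "cy" (pixels), "pose" (4x4, takes a point from camera to world coordinates). Camera axes: x right, y down, z forward; pixel columns grow to the right and rows downward; lengths in m; the calibration is good to about 2 mm. A picture is of the moment at which its call begins. There is no depth.
- order.hand_in(): hands the job in; it is judged then, once.
The state is a dict: "clock": time; "q": joint angles; "joint_vel": joint speeds; "joint_torque": joint torques, N m; "tcp_pos": TCP position; "eef_rot": TCP orientation; "force": force on the tool from outside, world axes, zero at the start; "moment": the same for the moment, N m; "opening": opening from 0.0 (shut) to 1.0 (fully open); "grasp_force": force on a finger pad.
Only numpy, scipy, OpenCV 4.12 (cv2) and the standard library are available. Lean on these libraries where they do the work, as an engineer would, in place of code of your own. Each camera call takes 0.05 s, during which the arm holds its last target. There are 200 camera calls.

### The job

Take the black light shade off the test station by its yellow handle and hang it by that handle on the double hook, letting go of it there. Then grip the amber cell (orange cap) by its two white frosted faces only, never its clear amber faces or cap, and hold it upright and still in the light path midway between the two heads, with the heads looking through its clear faces and the round marks on those faces at the height of the lenses; the program finishes while still holding it there, clear of the station. Leave the other two cells and the screwdriver where they are.

Things in the scene. Friction and masses are not known exactly. Their poses are not given: they have to be found in the camera images.
- station: fixed test station: dark base plate 120 (x) x 230 (y) x 15 mm; grey lamp head (green patch on top, pale lens) at y = +85 mm, aluminium receiver head (blue patch, dark lens) at y = -85 mm, each 50 x 40 mm, tops 115 mm above the table, 130 mm free between them. White crossed lines on the plate mark the light path (along y) and its middle. Origin: centre of the underside
- beam (a point): middle of the light path, which runs straight from lens to lens along the station's y: over the station's centre, 85 mm above the table, 70 mm above the base plate; axes as the station's
- shade: loose black shade, 0.16 kg, on the base plate between the heads: a box open below, 60 (x) x 90 (y) x 95 mm high, with a yellow bail handle of 8 mm round bar: two upright legs at y = -41 and +41 mm and a level bar along y joining them, bar centre 160 mm above the underside (61 mm free between box top and bar). Origin: centre of the underside, z up
- shade_bar (a point): middle of the shade's handle bar (bar axis along the shade's y, 8 mm thick, 82 mm long)
- hook: fixed double hook: blue foot 150 x 110 x 12 mm, aluminium post (front at x = +57 mm, top 206 mm), two level 8 mm steel prongs at y = -26 and +26 mm, centre line 200 mm above the table, running towards -x to x = -35 mm, ends turned up to 222 mm. A bar lying along y goes over the upturned ends from -x, then down onto both prongs; the fingers fit between them (44 mm). Origin: on the table
- hook_seat (a point): where the middle of the handle bar lies when hung: 208 mm above the hook's origin; the bar may lie 25 mm either way along x
- rack: fixed grey rack block 75 (x) x 150 (y) x 25 mm high with three pockets in a row along y at -50, 0, +50 mm, each 32 x 22 mm and 10 mm deep. Origin: centre of the underside
- amber: loose amber glass cell, 0.09 kg, orange cap, 30 (x) x 20 (y) x 70 mm high, upright in a rack pocket, foot 15 mm above the table. White frosted faces: the two 20 mm wide ones at x = -15 and +15 mm. Clear amber faces: those at y = -10 and +10 mm. Cap 22 x 16 mm, the top 4 mm. Origin: centre of the foot, z up
- amber_clear: the clear parts of the amber cell that may not be touched by the fingers: the two clear faces and the cap; same frame as the amber cell
- amber_mark (a point): centre of the cell 25 mm above its foot, level with the white round marks on its clear faces: the point that belongs on the light path
- blue: bystander: blue glass cell with a blue cap, same size as the amber one, in the rack
- green: bystander: green glass cell with a green cap, same size as the amber one, in the rack
- driver: bystander: loose screwdriver lying on the table, about 200 mm long along its x

How it is judged:
By the outcome, as a careful person would: the job done as asked, in the order asked, and still so for the second after the job is handed in, while the arm keeps its last pose, push and grip.
It also fails if it takes over 64 s, if anything falls off the work surface, if the arm or the gripper's body presses on something with over 40 N, if the wrist force passes 120 N, or if a joint passes its speed limit or range.

## Working session

There is one attempt and no reset: what is moved stays moved. The work goes in short steps, Python scripts to look and compute and a tool call to move; the robot and the scene stay as the last step left them, time stands still between calls to the robot, and variables do not carry over. Pictures are saved under pics/ and viewed, at most 10 in all, crops included, and the job is handed in when it is done.

Besides the shell and the picture viewer there is one more tool, called after ">>>" in YAML: its name, and indented under it one key for each argument. carry_out: Moves the arm, as the interface text tells. Its arguments: {"type":"object","properties":{"targets":{"type":"array"},"squeeze":{"type":"number"}},"required":["targets"]}

```bash
mkdir -p pics
cat > h.py <<'E'
import numpy as np, cv2
from rig import telemetry, viewer, order, env
from scipy.spatial.transform import Rotation as R
def cam(n):
    c=viewer.read_camera(n); return c
def ray(c,u,v):
    T=np.array(c['pose']); d=T[:3,:3]@np.array([(u-c['cx'])/c['fx'],(v-c['cy'])/c['fy'],1]); return T[:3,3],d/np.linalg.norm(d)
def onz(c,u,v,z):
    o,d=ray(c,u,v); return o+d*(z-o[2])/d[2]
def proj(c,p):
    T=np.array(c['pose']); q=T[:3,:3].T@(np.array(p)-T[:3,3]); return np.array([c['fx']*q[0]/q[2]+c['cx'],c['fy']*q[1]/q[2]+c['cy']])
def tri(c1,p1,c2,p2):
    o1,d1=ray(c1,*p1); o2,d2=ray(c2,*p2)
    s=np.linalg.lstsq(np.stack([d1,-d2],1),o2-o1,rcond=None)[0]
    a=o1+s[0]*d1; b=o2+s[1]*d2; return (a+b)/2, np.linalg.norm(a-b)
def save(c,n): cv2.imwrite('pics/'+n,c['pixels'][...,::-1])
E
python3 - <<'E'
from h import *
import pickle
s=telemetry.read_state(); print({k:np.round(v,3) for k,v in s.items()}, env.hold_point_z)
cs={n:cam(n) for n in('top','side')}
pickle.dump(cs,open('c0.pkl','wb'))
for n,c in cs.items(): print(n,c['fx'],c['cx'],c['cy'],np.round(c['pose'],3).tolist())
im=np.hstack([cs['top']['pixels'],cs['side']['pixels']])
save(cs['top'],'t0.png');save(cs['side'],'s0.png')
E
```

```text
{'clock': np.float64(0.0), 'q': array([ 1.154,  0.469, -0.049,  1.534,  0.024,  1.141, -0.082]), 'joint_vel': array([-0.001,  0.001, -0.002,  0.001,  0.001,  0.   ,  0.001]), 'joint_torque': array([ 0.0000e+00, -5.1031e+01, -4.7000e-02, -2.3772e+01,  1.1000e-02,
        7.0000e-03, -0.0000e+00]), 'tcp_pos': array([ 0.255, -0.625,  0.404]), 'eef_rot': array([-3.081e+00, -6.050e-01,  1.000e-03]), 'force': array([0.529, 0.156, 0.18 ]), 'moment': array([-0.012, -0.042,  0.004]), 'grasp_force': np.float64(0.0), 'opening': np.float64(0.998)} 0.1547
top 436.71927233917006 258.5810871174465 192.38682431287108 [[0.015, -0.99, 0.142, 0.456], [-1.0, -0.015, -0.001, 0.023], [0.003, -0.142, -0.99, 1.136], [0.0, 0.0, 0.0, 1.0]]
side 459.8593392202421 253.70770662699655 191.00913990633222 [[-0.863, -0.39, 0.321, 0.203], [-0.505, 0.66, -0.556, 0.65], [0.005, -0.642, -0.766, 1.018], [0.0, 0.0, 0.0, 1.0]]
```

View pics/t0.png

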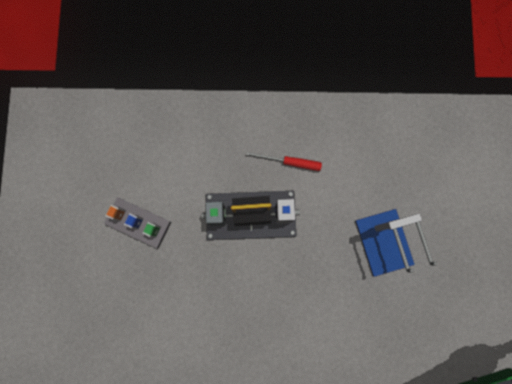

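View pics/s0.png

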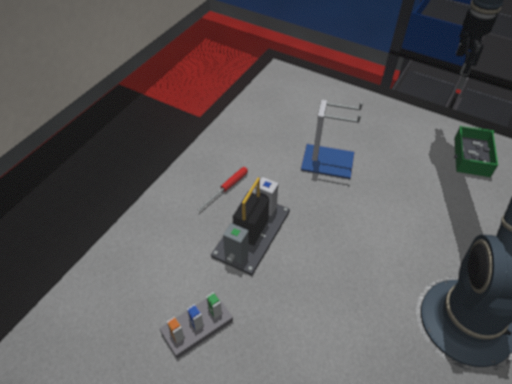

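The top view shows the heads at about (213,212) and (286,210), the yellow bar at row 207, the amber cap at (112,213), and the hook foot at about (385,242) with prong ends at (409,270) and (432,263). The side view shows the same things, so I'll measure from both.

Run:
```python
from h import *
import pickle
cs=pickle.load(open('c0.pkl','rb'));
def comps(c,lo,hi,box,amin=6):
    h=cv2.cvtColor(c['pixels'],cv2.COLOR_RGB2HSV); m=cv2.inRange(h,lo,hi)
    k=np.zeros_like(m);x0,y0,x1,y1=box;k[y0:y1,x0:x1]=1;m=m*k
    n,l,st,ce=cv2.connectedComponentsWithStats(m)
    return [(np.round(ce[i],1),cv2.minAreaRect(np.argwhere(l==i)[:,::-1].astype(np.float32)),st[i,4]) for i in range(1,n) if st[i,4]>=amin]
B={'top':(90,140,450,290),'side':(150,90,370,360)}
C={'yellow':((20,100,90),(32,255,255)),'orange':((5,130,120),(17,255,255)),'green':((50,100,80),(75,255,255)),'blue':((100,130,60),(125,255,255)),}
P={}
for n,c in cs.items():
  for k,(lo,hi) in C.items():
    for ce,r,a in comps(c,lo,hi,B[n]):
      P.setdefault((n,k),[]).append(ce)
      z={'yellow':.179,'orange':.085,'green':.115,'blue':.115}[k]
      print(n,k,ce,a,'rect',np.round(r[1],1),'pts',[np.round(onz(c,*q,z),3)[:2].tolist() for q in [ce]])
      if k=='yellow' or a>500: print('   box',[np.round(onz(c,*q,.175 if k=='yellow' else .012),3)[:2].tolist() for q in cv2.boxPoints(r)])
# hook crops enlarged
t=cs['top']['pixels'][195:290,340:450];s=cs['side']['pixels'][90:185,290:370]
t2=cs['top']['pixels'][180:250,95:310]
o=cv2.resize(t,None,fx=3.6,fy=3.6,interpolation=2);q=cv2.resize(s,None,fx=3.6,fy=3.6,interpolation=2)
u=cv2.resize(t2,None,fx=3.2,fy=3.2,interpolation=2)
a=np.hstack([o,q]);w=max(a.shape[1],u.shape[1]);pad=lambda x:np.pad(x,((0,0),(0,w-x.shape[1]),(0,0)))
cv2.imwrite('pics/z1.png',np.vstack([pad(a),pad(u)])[...,::-1])
```

```text
top yellow [250.5 205.6] 162 rect [ 4.2 40.1] pts [[0.564, 0.039]]
   box [[0.565, 0.083], [0.572, -0.006], [0.563, -0.006], [0.555, 0.082]]
top orange [111.2 211.5] 60 rect [6.7 8.5] pts [[0.555, 0.377]]
top green [213.6 211.9] 50 rect [6. 7.] pts [[0.555, 0.127]]
top green [148.6 229. ] 64 rect [7.6 8. ] pts [[0.512, 0.277]]
top blue [285.6 209.4] 35 rect [5. 5.] pts [[0.563, -0.042]]
top blue [380.3 243.4] 1820 rect [58.1 41.1] pts [[0.487, -0.263]]
   box [[0.548, -0.23], [0.58, -0.333], [0.438, -0.37], [0.408, -0.269]]
top blue [130.9 220.6] 70 rect [8.5 7.6] pts [[0.531, 0.319]]
top blue [405.1 246. ] 179 rect [38.6  4.4] pts [[0.482, -0.321]]
side yellow [250.5 191.1] 111 rect [ 6.6 30. ] pts [[0.561, 0.046]]
   box [[0.565, 0.085], [0.571, -0.003], [0.554, 0.0], [0.548, 0.087]]
side orange [173.2 324. ] 73 rect [8.3 8.9] pts [[0.555, 0.379]]
side green [235.2 231.6] 33 rect [6.3 5.4] pts [[0.556, 0.127]]
side green [212.3 299.3] 67 rect [7.7 8.9] pts [[0.505, 0.301]]
side blue [308.2 159.5] 204 rect [11.8 24.7] pts [[0.511, -0.177]]
side blue [334.6 161.8] 833 rect [34.  25.2] pts [[0.445, -0.206]]
   box [[0.505, -0.238], [0.539, -0.339], [0.44, -0.369], [0.411, -0.268]]
side blue [266.7 183.9] 15 rect [2. 5.] pts [[0.565, -0.043]]
side blue [193.  311.7] 71 rect [ 7.7 10.2] pts [[0.524, 0.345]]
```

View pics/z1.png

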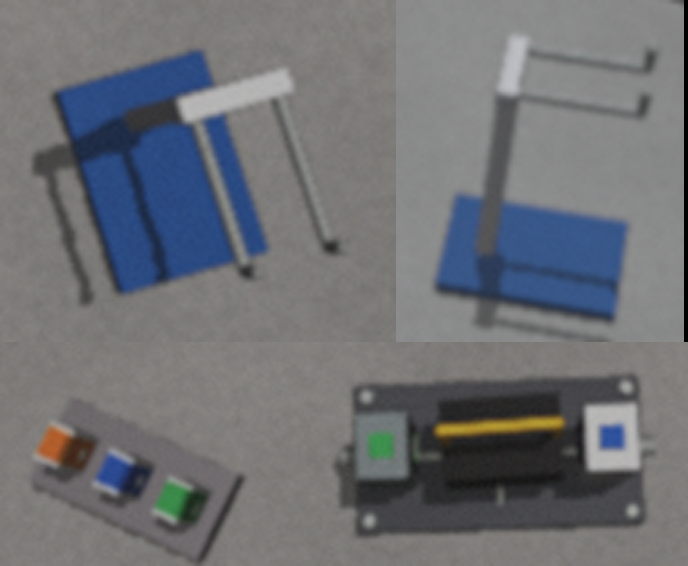

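The crop shows the hook's two prong ends, near top pixels (408,270) and (432,263), with the post top at about (405,221). The shade bar is roughly parallel to the station. I'll triangulate these and work out the first move.

```bash
cat >> h.py <<'E'
def go(x,y,z,psi):
    """shift (mm, tool axes) and twist from the measured pose to TCP x,y,z with tool x at yaw psi deg, tool down"""
    s=telemetry.read_state(); r=R.from_rotvec(s['eef_rot']).as_matrix()
    now=np.degrees(np.arctan2(r[1,0],r[0,0])); p=np.array(s['tcp_pos'])
    print('t%.2f tcp'%s['clock'],np.round(p,4),'psi %.2f'%now,'down',np.round(r[:,2],3),'F',np.round(s['force'],1),'open %.3f grip %.1f'%(s['opening'],s['grasp_force']),'q',np.round(s['q'],2))
    print('  shift mm',np.round(r.T@(np.array([x,y,z])-p)*1000,1),'twist %.3f'%np.radians(now-psi))
E
python3 - <<'E'
from h import *
import pickle
cs=pickle.load(open('c0.pkl','rb'));t,s=cs['top'],cs['side']
for nm,a,b in [('tipL',(408.3,269.5),(359,117)),('tipR',(431.9,263),(360.8,104)),('post',(405.3,221.4),(322.5,108)),
 ('bar',(250.5,205.6),(250.5,191.1)),('amber',(111.2,211.5),(173.2,324)),('bluec',(130.9,220.6),(193,311.7)),('greenc',(148.6,229),(212.3,299.3)),('gp',(213.6,211.9),(235.2,231.6)),('bp',(285.6,209.4),(266.7,183.9))]:
  p,e=tri(t,a,s,b); print(nm,np.round(p,4),'gap %.4f'%e)
for k,z,a in [('tipL',.222,(408.3,269.5)),('tipR',.222,(431.9,263)),('post',.206,(405.3,221.4)),('bluec',.085,(130.9,220.6)),('greenc',.085,(148.6,229))]: print(k,onz(t,*a,z).round(4))
go(.563,.041,.43,95.5)
E
```

```text
tipL [ 0.43   -0.2922  0.2158] gap 0.0019
tipR [ 0.4445 -0.3403  0.2193] gap 0.0011
post [ 0.5327 -0.2935  0.2015] gap 0.0011
bar [0.5648 0.0394 0.1704] gap 0.0002
amber [0.5557 0.3782 0.082 ] gap 0.0010
bluec [0.536  0.3315 0.0767] gap 0.0039
greenc [0.5157 0.2866 0.0793] gap 0.0028
gp [0.5551 0.1268 0.1157] gap 0.0009
bp [ 0.5636 -0.042   0.1164] gap 0.0012
tipL [ 0.4311 -0.2897  0.222 ]
tipR [ 0.4451 -0.339   0.222 ]
post [ 0.5318 -0.2922  0.206 ]
bluec [0.5337 0.3282 0.085 ]
greenc [0.5141 0.2846 0.085 ]
t0.10 tcp [ 0.2552 -0.6247  0.4038] psi 22.22 down [-0.001  0.002 -1.   ] F [ 0.3  0.4 -0.6] open 1.000 grip 0.0 q [ 1.15  0.47 -0.05  1.53  0.02  1.14 -0.08]
  shift mm [ 536.7 -499.9  -25.4] twist -1.279
```

>>> carry_out:
  targets:
    - [85,[22,-21,-1],0]
    - [85,[44,-42,-2],0]
    - [85,[67,-62,-3],0]
    - [85,[89,-83,-4],0]
    - [85,[112,-104,-5],0]
    - [85,[134,-125,-6],0]
    - [85,[157,-146,-7],0]
    - [85,[179,-167,-8],0]

```text
clock: 0.77
tcp_pos: [0.3582, -0.4009, 0.4124]
eef_rot: [-3.082, -0.605, 0.0]
force: [0.5, 0.5, -0.0]
opening: 0.993
grasp_force: 0.0
```

>>> carry_out:
  targets:
    - [85,[22,-21,-1],0]
    - [85,[44,-42,-2],0]
    - [85,[67,-62,-3],0]
    - [85,[89,-83,-4],0]
    - [85,[112,-104,-5],0]
    - [85,[134,-125,-6],0]
    - [85,[157,-146,-7],0]
    - [85,[179,-167,-8],0]

```text
clock: 1.43
tcp_pos: [0.4606, -0.1787, 0.4206]
eef_rot: [-3.083, -0.605, 0.0]
force: [0.9, -0.4, 0.1]
opening: 0.994
grasp_force: 0.0
```

>>> carry_out:
  targets:
    - [85,[22,-21,-1],-0.1]
    - [85,[44,-42,-2],-0.2]
    - [85,[67,-62,-3],-0.32]
    - [85,[89,-83,-4],-0.44]
    - [85,[112,-104,-5],-0.56]
    - [85,[134,-125,-6],-0.68]
    - [85,[157,-146,-7],-0.8]
    - [85,[179,-167,-8],-0.9]

```text
clock: 2.1
tcp_pos: [0.5633, 0.0433, 0.4285]
eef_rot: [-2.507, -1.893, 0.001]
force: [0.6, -0.1, -0.4]
opening: 0.993
grasp_force: 0.0
```

Run:
```python
from h import *
go(.563,.040,.43,95.5)
```

```text
t2.10 tcp [0.5633 0.0433 0.4285] psi 74.10 down [-0. -0. -1.] F [ 0.6 -0.1 -0.4] open 0.993 grip 0.0 q [ 0.29  0.32 -0.56  1.75  0.19  1.13 -0.6 ]
  shift mm [-3.3  0.6 -1.5] twist -0.373
```

>>> carry_out:
  targets:
    - [85,[0,0,0],-0.1]
    - [85,[-2,0,0],-0.2]
    - [85,[-3,0,0],-0.3]
    - [85,[-3,0,0],-0.37]
    - [85,[-3,0,0],-0.37]
    - [85,[-3,0,0],-0.37]
    - [85,[-3,0,0],-0.37]
    - [85,[-3,0,0],-0.37]

```text
clock: 2.77
tcp_pos: [0.5621, 0.0391, 0.4287]
eef_rot: [2.124, 2.315, -0.0]
force: [-0.3, -0.7, 0.6]
opening: 0.997
grasp_force: 0.0
```

Run:
```python
from h import *
import pickle
c=cam('wrist');save(c,'w1.png');pickle.dump(c,open('w1.pkl','wb'))
print(np.round(c['pose'],3).tolist(),c['fx'],c['cx'],c['cy'])
h=cv2.cvtColor(c['pixels'],cv2.COLOR_RGB2HSV);m=cv2.inRange(h,(20,100,70),(34,255,255))
n,l,st,ce=cv2.connectedComponentsWithStats(m)
for i in range(1,n):
  if st[i,4]>60:
    r=cv2.minAreaRect(np.argwhere(l==i)[:,::-1].astype(np.float32)); print(ce[i],st[i],[onz(c,*q,.175).round(4).tolist() for q in cv2.boxPoints(r)], onz(c,*r[0],.175).round(4))
print(proj(c,[.5648,.0394,.175]))
go(.563,.040,.43,95.5)
```

```text
[[0.996, 0.082, 0.025, 0.554], [0.086, -0.951, -0.297, 0.115], [-0.0, 0.298, -0.955, 0.396], [0.0, 0.0, 0.0, 1.0]] 289.67920899454776 261.27222386136805 191.02773645214404
[264.00343643 191.18814433] [ 259  135   11  115 1164] [[0.5546, 0.0898, 0.175], [0.5622, 0.0905, 0.175], [0.5712, -0.0052, 0.175], [0.5627, -0.006, 0.175]] [0.5624 0.0452 0.175 ]
[266.32087241 199.09549297]
t2.82 tcp [0.5621 0.0391 0.4287] psi 94.94 down [-0. -0. -1.] F [ 0.4 -0.6 -0. ] open 0.997 grip 0.0 q [ 0.35  0.33 -0.63  1.75  0.21  1.13 -0.25]
  shift mm [ 0.8  1.  -1.3] twist -0.010
```

View pics/w1.png

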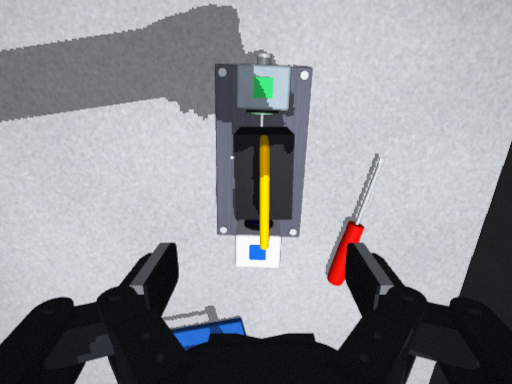

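The wrist view shows the open fingers either side of the yellow bar, with the bar in columns 259–270 and rows 135–250. It is well centred, so I'll descend and grip.

>>> carry_out:
  targets:
    - [85,[0,1,15],0]
    - [85,[0,1,30],0]
    - [85,[0,1,45],0]
    - [85,[0,1,60],0]
    - [85,[0,1,75],0]
    - [85,[0,1,88],0]
    - [85,[0,1,98],0]
    - [85,[0,1,98],0]

```text
clock: 3.48
tcp_pos: [0.5625, 0.0389, 0.3286]
eef_rot: [-2.121, -2.314, 0.004]
force: [-1.0, -0.7, 0.6]
opening: 1.0
grasp_force: 0.0
```

>>> carry_out:
  targets:
    - [60,[0,0,0],0]
    - [40,[0,0,0],0]
    - [20,[0,0,0],0]
    - [3,[0,0,0],0]
    - [3,[0,0,0],0]
    - [3,[0,0,0],0]
    - [3,[0,0,0],0]
    - [3,[0,0,0],0]
  squeeze: 60

```text
clock: 4.15
tcp_pos: [0.5634, 0.0392, 0.3312]
eef_rot: [2.122, 2.315, 0.001]
force: [0.5, 0.3, 1.7]
opening: 0.067
grasp_force: 58.6
```

>>> carry_out:
  targets:
    - [3,[0,0,0],0]
    - [3,[0,0,-2],0]
    - [3,[0,0,-4],0]
    - [3,[0,0,-7],0]
    - [3,[0,0,-10],0]
    - [3,[0,0,-14],0]
    - [3,[0,0,-17],0]
    - [3,[0,0,-20],0]

```text
clock: 4.82
tcp_pos: [0.5631, 0.0393, 0.3512]
eef_rot: [2.123, 2.316, 0.0]
force: [-0.6, 0.1, -2.0]
opening: 0.072
grasp_force: 58.5
```

Run:
```python
from h import *
c=cam('side');w=cam('wrist')
cv2.imwrite('pics/l1.png',np.hstack([cv2.resize(c['pixels'][100:300,170:350],(400,444)),cv2.resize(w['pixels'],(400,444))])[...,::-1])
go(.563,.040,.45,95)
```

```text
t4.92 tcp [0.5633 0.0393 0.3514] psi 94.98 down [ 0.001  0.    -1.   ] F [ 0.1 -0.3 -2.2] open 0.063 grip 58.5 q [ 0.32  0.41 -0.6   1.83  0.28  0.98 -0.31]
  shift mm [  0.7  -0.1 -98.6] twist -0.000
```

View pics/l1.png

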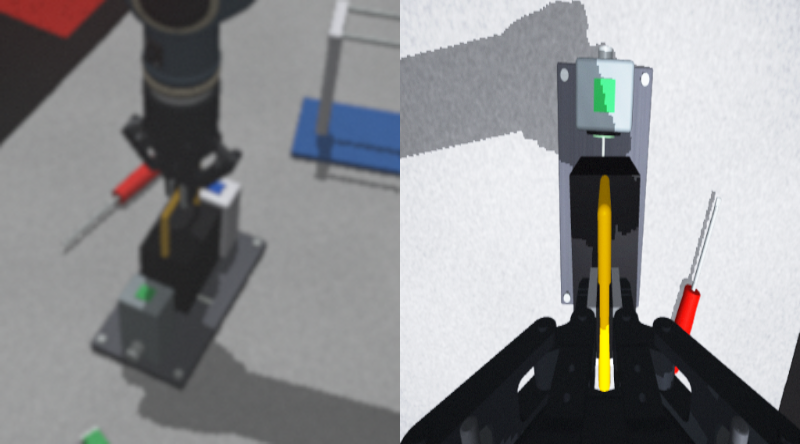

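>>> carry_out:
  targets:
    - [3,[0,0,-8],0]
    - [3,[0,0,-20],0]
    - [3,[0,0,-36],0]
    - [3,[0,0,-54],0]
    - [3,[0,0,-72],0]
    - [3,[0,0,-88],0]
    - [3,[0,0,-99],0]
    - [3,[0,0,-104],0]

```text
clock: 5.58
tcp_pos: [0.5633, 0.0396, 0.4573]
eef_rot: [2.121, 2.314, 0.004]
force: [0.2, 0.0, -1.9]
opening: 0.068
grasp_force: 58.6
```

>>> carry_out:
  targets:
    - [3,[-4,-3,0],0]
    - [3,[-12,-10,0],0]
    - [3,[-24,-20,0],0]
    - [3,[-38,-31,0],0]
    - [3,[-53,-43,0],0]
    - [3,[-68,-55,0],0]
    - [3,[-83,-68,0],0]
    - [3,[-98,-80,0],0]

```text
clock: 6.25
tcp_pos: [0.4902, -0.067, 0.4533]
eef_rot: [-2.122, -2.313, 0.004]
force: [0.7, -0.7, -1.9]
opening: 0.067
grasp_force: 58.5
```

>>> carry_out:
  targets:
    - [3,[-15,-12,0],-0.03]
    - [3,[-30,-25,0],-0.06]
    - [3,[-45,-37,0],-0.09]
    - [3,[-60,-49,0],-0.12]
    - [3,[-74,-61,0],-0.15]
    - [3,[-86,-71,0],-0.18]
    - [3,[-94,-77,0],-0.18]
    - [3,[-98,-81,0],-0.18]

```text
clock: 6.92
tcp_pos: [0.4183, -0.1717, 0.4539]
eef_rot: [-1.91, -2.492, 0.002]
force: [0.1, -0.5, -1.4]
opening: 0.067
grasp_force: 58.5
```

Run:
```python
from h import *
import pickle
cs={n:cam(n) for n in('top','wrist','side')};pickle.dump(cs,open('c2.pkl','wb'))
a=cs['top']['pixels'][170:310,330:470];b=cs['wrist']['pixels'];d=cs['side']['pixels'][70:200,280:420]
cv2.imwrite('pics/k2.png',np.hstack([cv2.resize(x,(260,260) if i!=1 else (280,260),interpolation=2) for i,x in enumerate((a,b,d))])[...,::-1])
go(.385,-.329,.399,105.5)
```

```text
t7.07 tcp [ 0.4196 -0.1699  0.4544] psi 105.25 down [-0.     0.001 -1.   ] F [ 0.4  0.7 -0.8] open 0.070 grip 58.6 q [ 0.79  0.09 -0.53  1.94  0.05  1.12  0.51]
  shift mm [-144.4  -75.2   55.3] twist -0.004
```

View pics/k2.png

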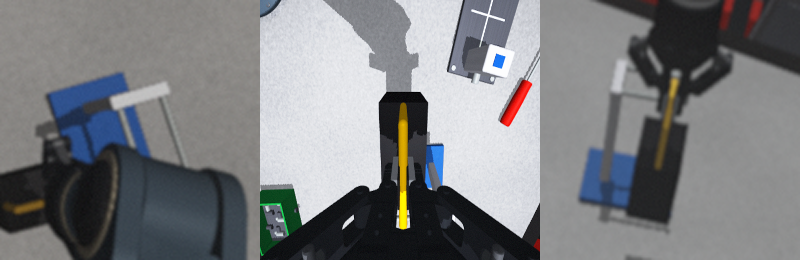

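The views show the shade hanging straight from the fingers, just in front of the hook (top view, left). I'll descend, then slide round to the entry side.

>>> carry_out:
  targets:
    - [3,[0,0,4],0]
    - [3,[0,0,12],0]
    - [3,[0,0,22],0]
    - [3,[0,0,32],0]
    - [3,[0,0,42],0]
    - [3,[0,0,50],0]
    - [3,[0,0,54],0]
    - [3,[0,0,55],0]

```text
clock: 7.73
tcp_pos: [0.4195, -0.17, 0.3985]
eef_rot: [-1.904, -2.496, 0.0]
force: [-0.3, 0.6, -0.6]
opening: 0.068
grasp_force: 58.5
```

>>> carry_out:
  targets:
    - [3,[-2,-6,0],0]
    - [3,[-6,-18,0],0]
    - [3,[-15,-32,0],0]
    - [3,[-28,-46,0],0]
    - [3,[-42,-58,0],0]
    - [3,[-57,-68,0],0]
    - [3,[-73,-73,0],0]
    - [3,[-89,-75,0],0]

```text
clock: 8.4
tcp_pos: [0.3699, -0.2771, 0.4004]
eef_rot: [1.907, 2.495, -0.002]
force: [0.4, -0.8, -1.9]
opening: 0.069
grasp_force: 58.6
```

>>> carry_out:
  targets:
    - [3,[-14,0,0],0]
    - [3,[-27,0,0],0]
    - [3,[-38,0,0],-0.01]
    - [3,[-47,0,0],-0.01]
    - [3,[-53,0,0],-0.01]
    - [3,[-56,0,0],-0.01]
    - [3,[-56,0,0],-0.01]
    - [3,[-56,0,0],-0.01]

```text
clock: 9.07
tcp_pos: [0.3858, -0.3292, 0.3996]
eef_rot: [-1.892, -2.507, -0.0]
force: [1.0, -0.0, -2.1]
opening: 0.069
grasp_force: 58.6
```

Run:
```python
from h import *
import pickle
cs={n:cam(n) for n in('wrist','side')};pickle.dump(cs,open('c3.pkl','wb'))
b=cs['wrist']['pixels'];d=cs['side']['pixels'][80:200,290:420]
cv2.imwrite('pics/k3.png',np.hstack([cv2.resize(b,(400,300)),cv2.resize(d,(325,300),interpolation=2)])[...,::-1])
go(.464,-.308,.399,105.7)
```

```text
t9.17 tcp [ 0.3857 -0.3291  0.3997] psi 105.92 down [-0.  0. -1.] F [ 0.6 -0.1 -1.6] open 0.065 grip 58.6 q [ 0.96  0.23 -0.4   1.91  0.1   1.02  0.8 ]
  shift mm [-1.2 81.1  0.7] twist 0.004
```

View pics/k3.png

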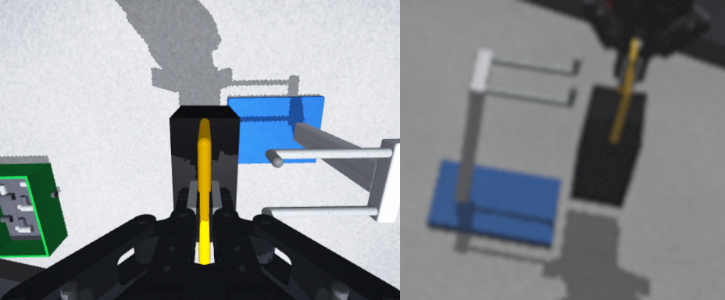

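The wrist view shows both upturned ends just right of the bar, at about (349,202) and (339,271) in full-size pixels, with the prongs running right. I'll check their lateral position from here.

Run:
```python
from h import *
import pickle
c=pickle.load(open('c3.pkl','rb'))['wrist']
g=cv2.cvtColor(c['pixels'],cv2.COLOR_RGB2GRAY).astype(int)
im=c['pixels'].astype(int)
print('cols profile rows')
for u in (380,400,420,440,465):
  print(u,'A',g[183:222:1,u].tolist()); print(u,'B',g[255:290,u].tolist())
for p in [(349,202),(339,271)]: print('tip',onz(c,*p,.222).round(4))
for p in [(400,200.5),(465,197.5),(400,271),(465,270)]: print(onz(c,*p,.2).round(4))
cv2.imwrite('pics/k4.png',cv2.resize(c['pixels'][180:300,320:500],None,fx=4,fy=4)[...,::-1])
```

```text
cols profile rows
380 A [126, 127, 128, 129, 131, 128, 130, 121, 114, 152, 183, 204, 221, 234, 238, 241, 241, 237, 233, 221, 175, 127, 130, 130, 129, 175, 223, 235, 234, 234, 235, 235, 235, 233, 231, 233, 234, 232, 234]
380 B [233, 232, 233, 236, 235, 233, 235, 234, 234, 188, 85, 109, 139, 171, 193, 216, 233, 240, 240, 237, 236, 229, 227, 229, 227, 232, 234, 235, 233, 230, 231, 233, 233, 232, 231]
400 A [95, 95, 96, 97, 97, 97, 92, 96, 125, 160, 190, 209, 226, 231, 234, 239, 239, 236, 230, 198, 145, 122, 123, 123, 116, 191, 233, 231, 232, 233, 235, 232, 232, 233, 234, 236, 237, 238, 240]
400 B [231, 232, 232, 233, 232, 232, 228, 226, 214, 153, 88, 118, 151, 179, 198, 217, 232, 236, 236, 236, 236, 226, 227, 234, 232, 231, 232, 230, 230, 232, 234, 236, 234, 234, 233]
420 A [96, 99, 98, 98, 99, 101, 95, 100, 134, 170, 191, 214, 227, 233, 236, 237, 237, 234, 228, 177, 102, 98, 99, 101, 97, 100, 115, 186, 229, 230, 227, 226, 226, 228, 229, 230, 232, 233, 235]
420 B [230, 230, 228, 230, 228, 227, 226, 228, 201, 127, 96, 124, 156, 183, 203, 222, 204, 204, 234, 235, 233, 232, 234, 233, 232, 
[... 244 characters left out ...]
 232, 229, 232, 229, 223, 224, 227, 189, 103, 105, 133, 159, 186, 209, 224, 228, 231, 234, 234, 227, 222, 230, 231, 230, 226, 225, 228, 229, 229, 229, 225, 222, 224, 226]
465 A [232, 233, 233, 231, 228, 215, 158, 122, 156, 186, 204, 220, 230, 231, 235, 235, 233, 218, 175, 134, 98, 97, 100, 98, 98, 97, 98, 97, 95, 95, 97, 100, 98, 98, 95, 92, 96, 94, 96]
465 B [229, 229, 229, 228, 228, 227, 228, 216, 154, 84, 114, 141, 170, 191, 210, 225, 230, 232, 233, 231, 228, 224, 228, 225, 226, 223, 224, 228, 228, 227, 226, 230, 227, 227, 227]
tip [ 0.4225 -0.2929  0.222 ]
tip [ 0.4322 -0.3338  0.222 ]
[ 0.461  -0.2889  0.2   ]
[ 0.4983 -0.2763  0.2   ]
[ 0.4813 -0.3345  0.2   ]
[ 0.5223 -0.322   0.2   ]
```

View pics/k4.png

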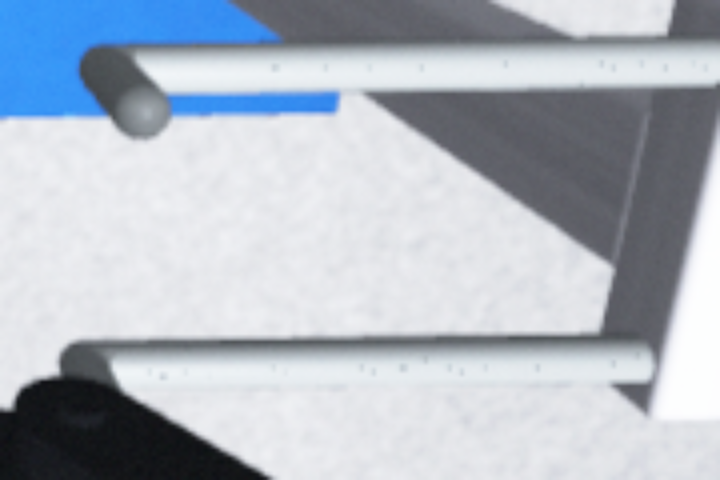

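Run:
```python
from h import *
import pickle
c=pickle.load(open('c3.pkl','rb'))['wrist']
print('tipA',onz(c,355.7,208,.222).round(4),'baseA',onz(c,345,196,.2).round(4),'baseB',onz(c,340,268.7,.2).round(4))
A=[onz(c,*p,.2) for p in [(400,197),(465,196)]];B=[onz(c,*p,.2) for p in [(400,271),(465,270)]]
for L in(A,B): d=L[1]-L[0];print(np.round(L,4).tolist(),np.degrees(np.arctan2(d[1],d[0])))
u=np.array([np.cos(np.radians(15.9)),np.sin(np.radians(15.9))]);n=np.array([-u[1],u[0]])
tcp=np.array([.3857,-.3291])
print('lat A',[(p[:2]-tcp)@n for p in A],'B',[(p[:2]-tcp)@n for p in B],'tip ahead',(onz(c,345,196,.2)[:2]-tcp)@u)
# bar in this picture
h=cv2.cvtColor(c['pixels'],cv2.COLOR_RGB2HSV);m=cv2.inRange(h,(20,100,60),(34,255,255))
q=np.argwhere(m>0)[:,::-1].astype(np.float32);print('bar end',[onz(c,q[q[:,1]==v,0].mean(),v,.243).round(4).tolist() for v in (int(q[:,1].min())+3,210,300)], q[:,1].min())
```

```text
tipA [ 0.4272 -0.2951  0.222 ] baseA [ 0.4277 -0.2954  0.2   ] baseB [ 0.4426 -0.3437  0.2   ]
[[0.4601, -0.2868, 0.2], [0.4978, -0.2754, 0.2]] 16.857582194035345
[[0.4813, -0.3345, 0.2], [0.5223, -0.322, 0.2]] 16.941570114740518
lat A [np.float64(0.02024665689709707), np.float64(0.02090556793185948)] B [np.float64(-0.03135222339852354), np.float64(-0.03057341226101612)] tip ahead 0.04961694748418293
bar end [[0.3699, -0.2773, 0.243], [0.3768, -0.3022, 0.243], [0.3903, -0.3493, 0.243]] 151.0
```

>>> carry_out:
  targets:
    - [3,[-2,2,0],0]
    - [3,[-3.5,9,0],-0.01]
    - [3,[-3.5,20,0],-0.01]
    - [3,[-3.5,34,0],-0.01]
    - [3,[-3.5,48,0],-0.01]
    - [3,[-3.5,62,0],-0.01]
    - [3,[-3.5,73,0],-0.01]
    - [3,[-3.5,78,0],-0.01]

```text
clock: 9.83
tcp_pos: [0.4638, -0.3105, 0.3997]
eef_rot: [1.877, 2.518, 0.002]
force: [-0.0, 0.4, -2.0]
opening: 0.067
grasp_force: 58.6
```

Run:
```python
from h import *
w=cam('wrist');d=cam('side')['pixels'][80:200,290:420];b=w['pixels']
cv2.imwrite('pics/k5.png',np.hstack([cv2.resize(b,(400,300)),cv2.resize(d,(325,300),interpolation=2)])[...,::-1])
go(.464,-.308,.364,105.7)
```

```text
t9.93 tcp [ 0.4628 -0.311   0.3996] psi 106.56 down [ 0.     0.001 -1.   ] F [ 0.3  0.4 -1.3] open 0.066 grip 58.6 q [ 0.85  0.31 -0.42  1.8   0.14  1.05  0.67]
  shift mm [ 2.5  2.  35.6] twist 0.015
```

View pics/k5.png

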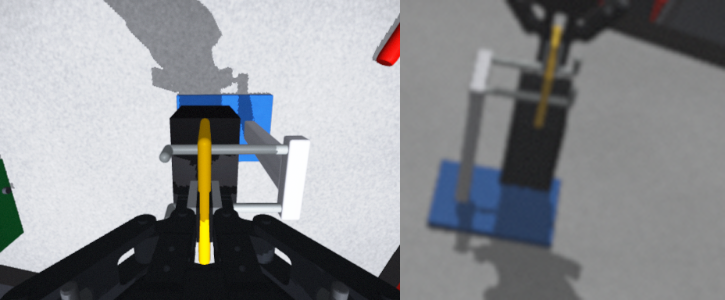

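The bar is now over both prongs, between the upturned ends and the post. I'll lower it.

>>> carry_out:
  targets:
    - [3,[0,0,4],0]
    - [3,[0,0,11],0]
    - [3,[0,0,18],0]
    - [3,[0,0,24],0]
    - [3,[0,0,29],0]
    - [3,[0,0,32],0]
    - [3,[0,0,34],0]
    - [3,[0,0,34],0]

```text
clock: 10.6
tcp_pos: [0.4615, -0.3117, 0.3652]
eef_rot: [-1.881, -2.516, 0.0]
force: [0.2, -0.1, -1.6]
opening: 0.07
grasp_force: 58.6
```

>>> carry_out:
  targets:
    - [3,[0,0,0.5],0]
    - [3,[0,0,1],0]
    - [3,[0,0,1.5],0]
    - [3,[0,0,2],0]
    - [3,[0,0,2],0]
    - [3,[0,0,2],0]
    - [3,[0,0,2],0]
    - [3,[0,0,2],0]

```text
clock: 11.27
tcp_pos: [0.4617, -0.3118, 0.3639]
eef_rot: [1.881, 2.516, 0.0]
force: [-0.5, -0.0, -1.4]
opening: 0.069
grasp_force: 58.6
```

>>> carry_out:
  targets:
    - [3,[0,0,0.5],0]
    - [3,[0,0,1],0]
    - [3,[0,0,1.5],0]
    - [3,[0,0,2],0]
    - [3,[0,0,2],0]
    - [3,[0,0,2],0]
    - [3,[0,0,2],0]
    - [3,[0,0,2],0]

```text
clock: 11.93
tcp_pos: [0.4618, -0.3117, 0.3634]
eef_rot: [1.88, 2.515, -0.001]
force: [-3.1, 2.1, 8.5]
opening: 0.067
grasp_force: 59.7
```

The shade is resting on the prongs, with the force now 8.5 N upward. I'll release with a limited opening and look before withdrawing.

>>> carry_out:
  targets:
    - [10,[0,0,-0.5],0]
    - [14,[0,0,-1],0]
    - [18,[0,0,-1],0]
    - [22,[0,0,-1],0]
    - [26,[0,0,-1],0]
    - [30,[0,0,-1],0]
    - [30,[0,0,-1],0]
    - [30,[0,0,-1],0]

```text
clock: 12.6
tcp_pos: [0.4617, -0.3117, 0.3626]
eef_rot: [-1.881, -2.516, -0.0]
force: [0.7, -0.4, 0.7]
opening: 0.357
grasp_force: 0.0
```

>>> carry_out:
  targets:
    - [30,[0,0,-2],0]
    - [30,[0,0,-6],0]
    - [30,[0,0,-14],0]
    - [30,[0,0,-24],0]
    - [30,[0,0,-36],0]
    - [30,[0,0,-50],0]
    - [30,[0,0,-64],0]
    - [30,[0,0,-78],0]

```text
clock: 13.27
tcp_pos: [0.4617, -0.3116, 0.4428]
eef_rot: [1.88, 2.515, 0.0]
force: [0.0, -1.3, 1.0]
opening: 0.35
grasp_force: 0.0
```

Run:
```python
from h import *
w=cam('wrist');d=cam('side')['pixels'][80:200,290:420];b=w['pixels']
cv2.imwrite('pics/k6.png',np.hstack([cv2.resize(b,(400,300)),cv2.resize(d,(325,300),interpolation=2)])[...,::-1])
go(.5557,.378,.37,66.4)
```

```text
t13.37 tcp [ 0.4624 -0.3118  0.4444] psi 106.44 down [ 0.006 -0.004 -1.   ] F [-0.7 -0.3  0.5] open 0.350 grip 0.0 q [ 0.86  0.27 -0.42  1.75  0.12  1.14  0.69]
  shift mm [635.6 284.4  72.3] twist 0.699
```

View pics/k6.png

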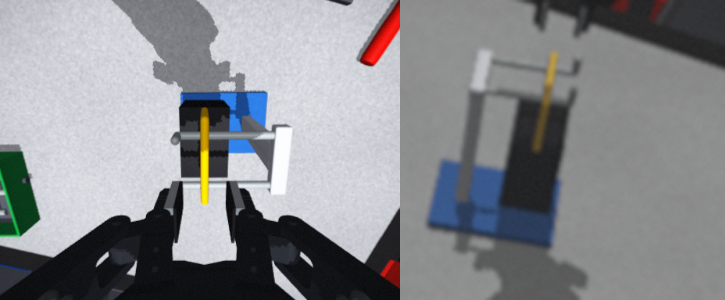

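The shade hangs by its handle on both prongs and the fingers are clear. Next is the rack.

>>> carry_out:
  targets:
    - [60,[8,4,0],0]
    - [85,[26,12,0],0]
    - [85,[54,24,0],0]
    - [85,[85,38,0],0]
    - [85,[117,52,0],0]
    - [85,[149,66,0],0]
    - [85,[181,81,0],0]
    - [85,[213,95,0],0]

```text
clock: 14.03
tcp_pos: [0.4919, -0.0781, 0.44]
eef_rot: [-1.88, -2.516, 0.001]
force: [0.5, -0.4, 0.2]
opening: 0.992
grasp_force: 0.0
```

>>> carry_out:
  targets:
    - [85,[32,14,0],0]
    - [85,[64,28,0],0]
    - [85,[96,43,0],0]
    - [85,[128,57,0],0]
    - [85,[160,71,0],0]
    - [85,[192,85,0],0]
    - [85,[222,99,0],0]
    - [85,[252,112,0],0]

```text
clock: 14.7
tcp_pos: [0.5278, 0.1951, 0.4399]
eef_rot: [-1.879, -2.516, 0.002]
force: [0.7, -0.2, -0.4]
opening: 0.996
grasp_force: 0.0
```

>>> carry_out:
  targets:
    - [85,[28,13,3],0.08]
    - [85,[56,25,10],0.17]
    - [85,[84,38,20],0.26]
    - [85,[110,49,32],0.35]
    - [85,[133,60,44],0.44]
    - [85,[152,68,56],0.53]
    - [85,[165,74,66],0.62]
    - [85,[171,77,72],0.7]

```text
clock: 15.37
tcp_pos: [0.5521, 0.3816, 0.366]
eef_rot: [-2.628, -1.717, 0.006]
force: [1.1, -0.5, -0.1]
opening: 0.996
grasp_force: 0.0
```

Run:
```python
from h import *
import pickle
go(.5557,.378,.33,66.4)
c=cam('wrist');pickle.dump(c,open('w4.pkl','wb'))
h=cv2.cvtColor(c['pixels'],cv2.COLOR_RGB2HSV)
P={}
for k,(lo,hi) in {'orange':((5,130,100),(17,255,255)),'green':((50,100,60),(75,255,255)),'blue':((100,130,60),(125,255,255))}.items():
  n,l,st,ce=cv2.connectedComponentsWithStats(cv2.inRange(h,lo,hi))
  for i in range(1,n):
    if st[i,4]>150:
      r=cv2.minAreaRect(np.argwhere(l==i)[:,::-1].astype(np.float32))
      print(k,ce[i].round(1),st[i].tolist(),onz(c,*r[0],.085).round(4),'dims/corners',[onz(c,*q,.085)[:2].round(4).tolist() for q in cv2.boxPoints(r)])
```

```text
t15.37 tcp [0.5521 0.3816 0.366 ] psi 66.32 down [-0.004 -0.    -1.   ] F [ 1.1 -0.5 -0.1] open 0.996 grip 0.0 q [-0.32  0.55 -0.52  1.56  0.29  1.11 -1.31]
  shift mm [-1.7  4.8 35.9] twist -0.001
orange [268.  171.6] [256, 165, 26, 14, 275] [0.5625 0.3941 0.085 ] dims/corners [[0.5499, 0.3937], [0.5551, 0.4041], [0.5749, 0.3945], [0.57, 0.3839]]
green [266.6 271.5] [256, 249, 23, 43, 863] [0.5216 0.303  0.085 ] dims/corners [[0.5211, 0.3284], [0.5404, 0.32], [0.5222, 0.2763], [0.5018, 0.2851]]
blue [267.3 228.8] [256, 207, 24, 42, 915] [0.5401 0.3447 0.085 ] dims/corners [[0.5385, 0.3677], [0.5578, 0.3593], [0.5417, 0.3206], [0.5215, 0.3294]]
```

Run:
```python
from h import *
import pickle
c0=pickle.load(open('w4.pkl','rb'));c=cam('wrist');pickle.dump(c,open('w5.pkl','wb'))
h=cv2.cvtColor(c['pixels'],cv2.COLOR_RGB2HSV)
print([(v,h[v,268].tolist()) for v in range(150,215,2)])
print('row186',[(u,h[186,u].tolist()) for u in range(244,296,2)])
for p in [(.5557,.378,.085),(.536,.3315,.085),(.5157,.2866,.085)]: print(proj(c,p).round(1))
go(.5557,.378,.33,66.4)
```

```text
[(150, [125, 26, 58]), (152, [124, 25, 83]), (154, [123, 26, 109]), (156, [123, 25, 112]), (158, [122, 23, 147]), (160, [125, 29, 113]), (162, [123, 25, 111]), (164, [0, 27, 96]), (166, [14, 237, 112]), (168, [11, 23, 121]), (170, [10, 45, 136]), (172, [14, 253, 107]), (174, [14, 255, 110]), (176, [14, 255, 107]), (178, [15, 255, 113]), (180, [21, 255, 233]), (182, [15, 255, 179]), (184, [18, 240, 250]), (186, [18, 245, 250]), (188, [18, 238, 251]), (190, [19, 250, 250]), (192, [19, 250, 250]), (194, [19, 246, 250]), (196, [18, 243, 250]), (198, [18, 244, 250]), (200, [14, 114, 231]), (202, [129, 27, 132]), (204, [133, 29, 106]), (206, [127, 22, 105]), (208, [112, 170, 96]), (210, [112, 211, 99]), (212, [108, 36, 119]), (214, [113, 8, 125])]
row186 [(244, [128, 21, 193]), (246, [124, 20, 193]), (248, [128, 21, 195]), (250, [125, 22, 195]), (252, [120, 17, 220]), (254, [105, 4, 253]), (256, [22, 103, 246]), (258, [18, 242, 250]), (260, [18, 238, 251]), (262, [18, 248, 250]), (264, [18, 239, 250]), (266, [19, 245, 250]), (268, [18, 245, 250]), (270, [18, 241, 250]), (272, [18, 237, 250]), (274, [18, 236, 250]), (276, [18, 245, 250]), (278, [18, 237, 250]), (280, [18, 236, 250]), (282, [22, 84, 250]), (284, [100, 3, 252]), (286, [124, 17, 214]), (288, [127, 23, 199]), (290, [124, 19, 200]), (292, [128, 20, 200]), (294, [128, 20, 201])]
[269.3 190.2]
[269.6 241. ]
[268.7 285.5]
t15.47 tcp [0.5523 0.3805 0.3661] psi 66.55 down [-0.004 -0.002 -1.   ] F [0.6 0.8 0.7] open 0.997 grip 0.0 q [-0.32  0.55 -0.52  1.56  0.29  1.11 -1.31]
  shift mm [-0.8  4.2 36.1] twist 0.003
```

Run:
```python
from h import *
import pickle
c=pickle.load(open('w5.pkl','rb'))
h=cv2.cvtColor(c['pixels'],cv2.COLOR_RGB2HSV)
for k,lo,hi in [('o',(16,150,225),(22,255,255)),('b',(95,130,180),(125,255,255)),('g',(45,130,150),(80,255,255))]:
  n,l,st,ce=cv2.connectedComponentsWithStats(cv2.inRange(h,lo,hi))
  for i in range(1,n):
    if st[i,4]>100:
      r=cv2.minAreaRect(np.argwhere(l==i)[:,::-1].astype(np.float32)); b=np.array([onz(c,*q,.085)[:2] for q in cv2.boxPoints(r)])
      e=[b[1]-b[0],b[2]-b[1]]; print(k,st[i].tolist(),b.mean(0).round(4),[(round(np.linalg.norm(x)*1000,1),round(np.degrees(np.arctan2(x[1],x[0])),1)) for x in e])
```

```text
o [257, 183, 25, 17, 425] [0.5551 0.3773] [(np.float64(21.3), np.float64(-23.7)), (np.float64(15.0), np.float64(-112.6))]
b [257, 230, 24, 19, 411] [0.5359 0.3338] [(np.float64(21.5), np.float64(-23.6)), (np.float64(18.8), np.float64(-112.6))]
g [257, 279, 23, 14, 289] [0.5151 0.2868] [(np.float64(21.8), np.float64(-23.6)), (np.float64(15.2), np.float64(-112.7))]
```

The caps fit: 50 mm spacing, yaw −23.8°. I'll descend in two steps.

>>> carry_out:
  targets:
    - [85,[-1,3,6],0]
    - [85,[-1.5,4,20],0]
    - [85,[-1.5,4,38],0]
    - [85,[-1.5,4,56],0]
    - [75,[-1.5,4,74],0]
    - [70,[-1.5,4,88],0]
    - [65,[-1.5,4,97],0]
    - [65,[-1.5,4,100],0]

```text
clock: 16.13
tcp_pos: [0.557, 0.3745, 0.2666]
eef_rot: [2.63, 1.718, -0.005]
force: [0.8, -0.6, 0.6]
opening: 0.762
grasp_force: 0.0
```

Run:
```python
from h import *
c=cam('wrist');h=cv2.cvtColor(c['pixels'],cv2.COLOR_RGB2HSV)
n,l,st,ce=cv2.connectedComponentsWithStats(cv2.inRange(h,(16,150,200),(22,255,255)))
for i in range(1,n):
    if st[i,4]>100:
      r=cv2.minAreaRect(np.argwhere(l==i)[:,::-1].astype(np.float32)); b=np.array([onz(c,*q,.085)[:2] for q in cv2.boxPoints(r)])
      e=[b[1]-b[0],b[2]-b[1]]; print(st[i].tolist(),b.mean(0).round(4),[(round(np.linalg.norm(x)*1000,1),round(np.degrees(np.arctan2(x[1],x[0])),1)) for x in e])
go(.5553,.3776,.215,66.3)
```

```text
[239, 216, 41, 4, 156] [0.5599 0.3873] [(np.float64(22.2), np.float64(-23.6)), (np.float64(1.8), np.float64(-112.6))]
t16.18 tcp [0.557  0.3749 0.2671] psi 66.32 down [-0.002 -0.001 -1.   ] F [-0.3 -0.3 -0.4] open 0.759 grip 0.0 q [-0.33  0.65 -0.48  1.64  0.35  0.94 -1.35]
  shift mm [ 1.9 -2.6 52.1] twist 0.000
```

>>> carry_out:
  targets:
    - [65,[2.5,-2.5,2],0]
    - [65,[2.5,-2.5,8],0]
    - [65,[2.5,-2.5,17],0]
    - [65,[2.5,-2.5,28],0]
    - [65,[2.5,-2.5,39],0]
    - [65,[2.5,-2.5,47],0]
    - [65,[2.5,-2.5,51],0]
    - [65,[2.5,-2.5,52],0]

```text
clock: 16.85
tcp_pos: [0.5555, 0.3786, 0.2151]
eef_rot: [2.63, 1.719, -0.004]
force: [0.3, -0.2, 0.3]
opening: 0.761
grasp_force: 0.0
```

Run:
```python
from h import *
c=cam('wrist')
go(.5556,.3783,.215,66.3)
go(.5556,.3783,.215,66.3)
```

```text
t16.90 tcp [0.5557 0.3788 0.2157] psi 66.34 down [-0.001 -0.001 -1.   ] F [-0.1 -0.3 -0.1] open 0.759 grip 0.0 q [-0.35  0.71 -0.45  1.67  0.39  0.86 -1.38]
  shift mm [-0.5  0.2  0.7] twist 0.001
t16.90 tcp [0.5557 0.3788 0.2157] psi 66.34 down [-0.001 -0.001 -1.   ] F [-0.1 -0.3 -0.1] open 0.759 grip 0.0 q [-0.35  0.71 -0.45  1.67  0.39  0.86 -1.38]
  shift mm [-0.5  0.2  0.7] twist 0.001
```

>>> carry_out:
  targets:
    - [55,[0,0,0],0]
    - [45,[0,0,0],0]
    - [38,[0,0,0],0]
    - [34,[0,0,0],0]
    - [31,[0,0,0],0]
    - [28,[0,0,0],0]
    - [25,[0,0,0],0]
    - [25,[0,0,0],0]
  squeeze: 40

```text
clock: 17.57
tcp_pos: [0.556, 0.379, 0.2172]
eef_rot: [2.63, 1.718, 0.001]
force: [1.5, -0.3, 2.9]
opening: 0.343
grasp_force: 39.8
```

>>> carry_out:
  targets:
    - [25,[0,0,0],0]
    - [25,[0,0,0],0]
    - [25,[0,0,-1],0]
    - [25,[0,0,-3],0]
    - [25,[0,0,-6],0]
    - [25,[0,0,-9],0]
    - [25,[0,0,-12],0]
    - [25,[0,0,-15],0]

```text
clock: 18.23
tcp_pos: [0.5555, 0.3791, 0.2319]
eef_rot: [-2.629, -1.719, 0.001]
force: [-1.3, 0.2, -0.7]
opening: 0.348
grasp_force: 39.8
```

>>> carry_out:
  targets:
    - [25,[0,0,-5],0]
    - [25,[0,0,-12],0]
    - [25,[0,0,-25],0]
    - [25,[0,0,-42],0]
    - [25,[0,0,-58],0]
    - [25,[0,0,-72],0]
    - [25,[0,0,-82],0]
    - [25,[0,0,-85],0]

```text
clock: 18.9
tcp_pos: [0.556, 0.3794, 0.3196]
eef_rot: [-2.63, -1.719, -0.006]
force: [-0.1, 0.2, -0.7]
opening: 0.348
grasp_force: 39.8
```

Run:
```python
from h import *
import pickle
cs={n:cam(n) for n in('top','side','wrist')};pickle.dump(cs,open('c6.pkl','wb'))
c=cs['wrist'];h=cv2.cvtColor(c['pixels'],cv2.COLOR_RGB2HSV)
m=cv2.inRange(h,(8,120,60),(24,255,255));n,l,st,ce=cv2.connectedComponentsWithStats(m);print([(st[i].tolist(),ce[i].round(1).tolist()) for i in range(1,n) if st[i,4]>80])
for nme in('top','side'):
  c=cs[nme];h=cv2.cvtColor(c['pixels'],cv2.COLOR_RGB2HSV);m=cv2.inRange(h,(3,100,50),(24,255,255))
  n,l,st,ce=cv2.connectedComponentsWithStats(m);print(nme,[(st[i].tolist(),ce[i].round(1).tolist()) for i in range(1,n) if st[i,4]>15])
  for k,p in {'cap':(.5556,.3783,.185),'mark':(.5556,.3783,.14)}.items(): print(k,proj(c,p).round(1))
go(.5593,.0424,.34,92.7)
```

```text
[([233, 213, 57, 100, 4899], [261.2, 266.9])]
top [([93, 203, 19, 13, 146], [101.5, 209.3]), ([388, 248, 49, 15, 241], [412.9, 255.5])]
cap [ 95.5 206.7]
mark [102.7 208.8]
side [([343, 102, 10, 39, 125], [347.5, 121.8])]
cap [166.7 302. ]
mark [169.8 312.1]
t19.05 tcp [0.5557 0.3787 0.3165] psi 66.33 down [-0. -0. -1.] F [-0.4 -0.4 -1.3] open 0.349 grip 39.8 q [-0.32  0.6  -0.5   1.61  0.32  1.02 -1.33]
  shift mm [-306.6  138.4  -23.3] twist -0.460
```

The cell is gripped and lifted. I'll carry it high over the lamp head.

>>> carry_out:
  targets:
    - [25,[0,0,-12],0]
    - [25,[-4,2,-30],0]
    - [25,[-14,6,-46],0]
    - [25,[-32,14,-54],0]
    - [25,[-56,25,-54],0]
    - [25,[-82,37,-54],0]
    - [25,[-108,49,-54],0]
    - [25,[-134,60,-54],0]

```text
clock: 19.72
tcp_pos: [0.5569, 0.23, 0.3713]
eef_rot: [2.63, 1.718, 0.0]
force: [-0.0, -0.7, -0.5]
opening: 0.35
grasp_force: 39.8
```

>>> carry_out:
  targets:
    - [25,[-26,12,0],-0.05]
    - [25,[-52,24,0],-0.11]
    - [25,[-78,35,0],-0.18]
    - [25,[-104,47,0],-0.25]
    - [25,[-130,59,0],-0.32]
    - [25,[-150,68,0],-0.39]
    - [25,[-165,75,0],-0.44]
    - [25,[-173,78,0],-0.46]

```text
clock: 20.38
tcp_pos: [0.5589, 0.0385, 0.3711]
eef_rot: [2.171, 2.269, -0.002]
force: [-0.2, -0.1, -1.0]
opening: 0.343
grasp_force: 39.8
```

>>> carry_out:
  targets:
    - [25,[0,0,0],0]
    - [25,[0,0,0],0]
    - [25,[0,0,0],0]
    - [25,[0,0,0],0]
    - [25,[0,0,0],0]
    - [25,[0,0,0],0]
    - [25,[0,0,0],0]
    - [25,[0,0,0],0]

```text
clock: 21.05
tcp_pos: [0.5589, 0.0427, 0.3707]
eef_rot: [-2.168, -2.274, 0.0]
force: [-0.8, 0.3, -0.7]
opening: 0.352
grasp_force: 39.8
```

```bash
cat > m.py <<'E'
from h import *
import pickle,sys
def comps(c,lo,hi,a=60):
  m=cv2.inRange(cv2.cvtColor(c['pixels'],cv2.COLOR_RGB2HSV),lo,hi);n,l,st,ce=cv2.connectedComponentsWithStats(m)
  return [(st[i].tolist(),ce[i],l==i) for i in range(1,n) if st[i,4]>a]
def patches(c):
  for k,lo,hi in [('g',(50,100,60),(75,255,255)),('b',(100,130,60),(125,255,255))]:
    for s,ce,l in comps(c,lo,hi): print(k,s,onz(c,*ce,.115).round(4))
def cell(c,s):
  """where the near clear face, its mark and its foot stand in the tool frame (mm)"""
  r=R.from_rotvec(s['eef_rot']).as_matrix();p=np.array(s['tcp_pos'])
  b=max(comps(c,(8,120,60),(24,255,255)),key=lambda x:x[0][4]); x,y,w,h=b[0][:4]; print('block',b[0],[(v,int(np.where(b[2][v])[0].min()),int(np.where(b[2][v])[0].max())) for v in range(y,y+h,12)])
  cn=cv2.findContours(b[2].astype(np.uint8),cv2.RETR_CCOMP,cv2.CHAIN_APPROX_NONE); 
  for q,hh in zip(cn[0],cn[1][0]):
    if hh[3]>=0 and cv2.contourArea(q)>20:
      e=cv2.fitEllipse(q); o,d=ray(c,*e[0]); o=r.T@(o-p)*1000;d=r.T@d
      print('mark px',np.round(e[0],1),np.round(e[1],1),'at tool x=10:',(o+d*(10-o[0])/d[0]).round(1),'at tool z=176.5:',(o+d*(176.5-o[2])/d[2]).round(1))
if __name__=='__main__':
  patches(pickle.load(open('w1.pkl','rb')))
  s=telemetry.read_state();c=cam('wrist');pickle.dump((s,c),open('w7.pkl','wb'));patches(c);cell(c,s)
  go(.5593,.0424,.2615,92.7)
E
python3 m.py
```

```text
g [253, 77, 21, 21, 410] [0.5546 0.1265 0.115 ]
b [250, 245, 16, 15, 209] [ 0.5628 -0.0433  0.115 ]
b [172, 318, 73, 33, 1115] [ 0.5115 -0.1549  0.115 ]
g [250, 76, 26, 27, 655] [0.5547 0.1267 0.115 ]
b [150, 365, 16, 13, 90] [ 0.4611 -0.1437  0.115 ]
block [233, 213, 57, 100, 4902] [(213, 243, 279), (225, 241, 282), (237, 239, 284), (249, 237, 286), (261, 235, 288), (273, 233, 289), (285, 233, 289), (297, 234, 288), (309, 234, 288)]
mark px [261.5 229. ] [11.8 22.5] at tool x=10: [ 10.   -1.2 175.1] at tool z=176.5: [  9.4  -1.2 176.5]
t21.10 tcp [0.559  0.0426 0.3707] psi 92.71 down [-0. -0. -1.] F [-0.6  0.5 -0.4] open 0.346 grip 39.8 q [ 0.31  0.38 -0.59  1.82  0.24  1.01 -0.33]
  shift mm [ -0.2   0.3 109.2] twist 0.000
```

The cell sits centred in the grip, the mark lies about 176 mm ahead of the TCP, and all views agree on the station. I'll lower it into the beam.

>>> carry_out:
  targets:
    - [25,[0,0,4],0]
    - [25,[0,0,14],0]
    - [25,[0,0,30],0]
    - [25,[0,0,48],0]
    - [25,[0,0,66],0]
    - [25,[0,0,84],0]
    - [25,[0,0,100],0]
    - [25,[0,0,109],0]

```text
clock: 21.77
tcp_pos: [0.5581, 0.0421, 0.259]
eef_rot: [-2.167, -2.271, 0.005]
force: [-0.7, 0.3, -0.5]
opening: 0.346
grasp_force: 39.8
```

>>> carry_out:
  targets:
    - [25,[0,0,0],0]
    - [25,[0,0,0],0]
    - [25,[0,0,0],0]
    - [25,[0,0,0],0]
    - [25,[0,0,0],0]
    - [25,[0,0,0],0]
    - [25,[0,0,0],0]
    - [25,[0,0,0],0]

```text
clock: 22.43
tcp_pos: [0.559, 0.0424, 0.262]
eef_rot: [2.168, 2.273, 0.001]
force: [0.0, -0.2, 0.1]
opening: 0.345
grasp_force: 39.8
```

Run:
```python
from m import *
s=telemetry.read_state();c=cam('wrist');patches(c);cell(c,s);go(.559,.042,.261,92.8)
# cross-check: shade still hung (yellow in top), bystander cells and driver
old=pickle.load(open('c0.pkl','rb'))['top'];t=cam('top')
for k,lo,hi in [('y',(20,100,90),(32,255,255)),('bl',(100,130,60),(125,255,255)),('gr',(50,100,80),(75,255,255)),('red',(0,150,90),(4,255,255))]:
  for n,q in(('old',old),('now',t)): print(k,n,[(x[1].round(1).tolist(),x[0][4]) for x in comps(q,lo,hi,30) if x[1][1]>90])
```

```text
g [239, 51, 49, 53, 2508] [0.5546 0.1266 0.115 ]
block [233, 213, 57, 101, 4915] [(213, 243, 279), (225, 241, 282), (237, 239, 284), (249, 237, 286), (261, 235, 288), (273, 233, 289), (285, 233, 289), (297, 234, 288), (309, 234, 288)]
mark px [261.4 229. ] [11.9 22.6] at tool x=10: [ 10.   -1.2 175. ] at tool z=176.5: [  9.3  -1.2 176.5]
t22.48 tcp [0.559  0.0423 0.2619] psi 92.69 down [ 0. -0. -1.] F [-0.7  0.4 -1. ] open 0.349 grip 39.8 q [ 0.25  0.51 -0.53  1.92  0.35  0.81 -0.42]
  shift mm [-0.3  0.   0.9] twist -0.002
y old [([250.5, 205.6], 162)]
y now [([416.3, 254.9], 168)]
bl old [([285.6, 209.4], 35), ([380.3, 243.4], 1820), ([130.9, 220.6], 70), ([405.1, 246.0], 179)]
bl now [([285.6, 209.4], 34), ([375.9, 235.1], 1148), ([131.1, 220.6], 72), ([401.1, 233.7], 56)]
gr old [([213.6, 211.9], 50), ([148.6, 229.0], 64)]
gr now [([213.6, 211.9], 49), ([148.8, 229.1], 67), ([501.6, 380.3], 50)]
red old [([302.6, 163.1], 295)]
red now [([302.4, 163.1], 298)]
```

```bash
python3 -c "
from rig import order; print(order.hand_in())"
```

```text
the job is handed in; nothing more can be done
None
```

The job is handed in at about 22.5 s: the shade hangs by its handle on the double hook, released, and the arm is still holding the amber cell by its frosted faces in the middle of the light path, with its marks about 85 mm above the table; the other two cells and the screwdriver show no movement in the last top view.

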